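# Sort the gel accessories and hold the case lid at balance

### The arm

A 6-joint arm with a two-finger parallel gripper is mounted at the origin on the work surface. World frame = base frame: x ahead of the robot, y to its left, z up, the work surface at z = 0. Lengths are in m, angles in rad, forces in N, time in s.
With the tool pointing down it reaches from about 0.35 to 0.775 m from the base axis. Payload 5.5 kg.
Tool frame: the origin (TCP) lies where the fingers leave the gripper's body, on its centre line; the fingertips stand env.tip_reach ahead of it and the grasp point (between the pads) lies 54 mm ahead of it (env.tip_reach is the distance from the TCP to the fingertips, in m); z points along the fingers, y is the line along which they close (so a half turn about z gives the same grasp; the last joint's range is limited). The gripper opens to 85 mm and grips with 20 to 120 N. Pads are 22 mm wide; open, the fingers measure 114 mm over their backs; the gripper's body (76 mm by 85 mm) begins 54 mm behind the grasp point. The pads swing forward as they close: fully open they stand 13 mm farther back than shut.
Start: joints at [-1.251, 0.313, 0.046, 1.304, 0, 1.431], TCP at [0.255, -0.515, 0.304] pointing down, gripper open.
Joint ranges: [-2.76, 2.76], [-0.86, 1.69], [-1.03, 1.26], [-2.2, 2.34], [-1.47, 1.5], [-3.14, 3.14]. Speed limits (rad/s): [2.57, 2.57, 3.14, 3.14, 3.14, 3.14].

### API

Orientations are given as a unit quaternion [w, x, y, z].
In Python, from workcell import status, optics, hand_in, env gives the robot as it stands.
- The arm moves only by the shell command python3 -m handwheel 'ROWS' [FORCE]. ROWS is a JSON object whose one key "deltas" holds a list of rows, each a list of 5 numbers: the opening, from -1 (shut) to 1 (fully open), then the shift along the tool's x, y, z in units of 40 mm (1.0 is 40 mm), then the turn about the tool's z in units of 10 degrees (1.0 is 10 degrees). In form: {"deltas": [[jaw, x, y, z, roll], ...]}. A call has 1 to 20 rows; each row shifts and turns the commanded pose from where the row before left it, along the tool's axes as they then stand; what a row does not reach is not made up. A row lasts 1/8 s, in which the tool goes at most 62.5 mm and 10.7 degrees, less where a joint would pass 70% of its speed; a pose out of reach is approached as far as the arm can. A call is refused whole if a number of a shift passes 1 or a number of a turn 1, either way. A call with a gripper value outside its range is refused whole. The fingers move at their own pace and stop on an object; FORCE is the grip in N (left out, the last holds). Time passes only in rows, so rows that do not move let the fingers close. It gives the time, the measured TCP pose, the force, the opening and the grip force at its end, in the units of the state.
- status.get_state(): the state, without advancing time (a new reading comes with each control period).
- optics.read_camera(name): name is "scene" or "top" or "wrist"; returns a dict with "frame" (400x640x3 uint8, red, green, blue), "depth" (400x640 float32, m along the optical axis (not along the pixel's ray), 0 where there is no reading), "vfov" (degrees; the focal length in pixels is half the picture's height over the tangent of half this angle, whatever the lens; pixels are square), "cx", "cy" (the principal point, pixels), "origin" and "attitude" of the camera in the world. Camera axes: x right, y down, z forward; pixel columns grow to the right and rows downward; lengths in m; the calibration is good to about 2 mm. A picture is of the moment at which its call begins.
- hand_in(): hands the job in; it is judged then, once.
The state is a dict: "clock": time; "joint_pos": joint angles; "qvel": joint speeds; "tau": joint torques, N m; "tcp_pos": TCP position; "orientation": TCP orientation; "wrist_force": force on the tool from outside, world axes, zero at the start; "ft_torque": the same for the moment, N m; "finger_gap": finger opening in m; "grip_force": force on a finger pad.
Only numpy, scipy, OpenCV 4.12 (cv2) and the standard library are available. Lean on these libraries where they do the work, as an engineer would, in place of code of your own. Each camera call takes 0.05 s, during which the arm holds its last target. There are 200 camera calls.

### The job

Put the two orange-capped tubes into the orange tray and the blue gel comb into the blue tray of the accessory case, so that each lies down inside its tray, and let go of them. Then grip the case's amber lid, which has a red bar to take it by, swing it gently up from where it leans back to its balance point, standing straight upright, and finish while still gripping and holding it still there, ready for a colleague to fit the lid stay. Do not let the lid drop either way, and leave the other things on the bench where they are.

Things in the scene. Friction and masses are not known exactly. Their poses are not given: they have to be found in the camera images.
- case: grey open-topped case fixed to the bench, 166 (x) x 300 (y) x 60 mm high, walls 5 mm. Origin: centre of its underside, on the bench. Its x axis points from its front (robot side) to its hinge side, its y axis along the hinge
- tray_orange: orange sorting tray lying fixed in one half of the case; which half varies. Outside 150 (x) x 139 (y) x 35 mm, walls and floor 3 mm, so 144 x 133 mm inside. Origin: centre of its underside; inner floor 3 mm above it; axes parallel to the case's. The case wall round it rises 20 mm higher than the tray's rim
- tray_blue: blue sorting tray lying fixed in one half of the case; which half varies. Outside 150 (x) x 139 (y) x 35 mm, walls and floor 3 mm, so 144 x 133 mm inside. Origin: centre of its underside; inner floor 3 mm above it; axes parallel to the case's. The case wall round it rises 20 mm higher than the tray's rim
- tube_a: frosted-white lab tube with an orange screw cap, lying on its side: 100 mm long, 17 mm diameter (cap 18 mm, octagonal underneath so that it hardly rolls), 14 to 28 g. Origin: on its axis at mid-length, 8.6 mm above what it lies on. Its x axis runs along the tube towards the cap (cap from x = +32 to +50 mm)
- tube_b: second tube, the same: frosted-white lab tube with an orange screw cap, lying on its side: 100 mm long, 17 mm diameter (cap 18 mm, octagonal underneath so that it hardly rolls), 14 to 28 g. Origin: on its axis at mid-length, 8.6 mm above what it lies on. Its x axis runs along the tube towards the cap (cap from x = +32 to +50 mm)
- comb: blue gel comb lying flat: a spine bar 90 x 14 x 10 mm high (from y = -14 to 0 mm) with a row of teeth 14 mm long and 7 mm high (y = 0 to +14 mm), so 28 mm wide over all; 25 to 50 g. Origin: middle of its underside. Its x axis runs along the spine. It can be gripped across its full 28 mm width
- lid (a joint): hinge angle of the amber see-through lid (rad): 0 shut; about 2.1 leaning back beyond the hinge on its stop, as at the start; 1.571 panel upright, its balance point, centre of mass straight above the hinge. Panel 296 mm along the hinge, 6 mm thick, 5 to 165 mm from the axis; 0.3 to 0.5 kg. The hinge is nearly free: let go, it falls shut below 1.571, back above
- lid_hinge (a point): middle of the lid's hinge axis, which runs along the case's y axis: 83 mm from the case's origin along its x, 66 mm above the bench
- lid_bar (a point): middle of the lid's red round grip bar: 12 mm diameter, 130 mm long, parallel to the hinge, 205 mm from its axis in the panel's plane, 34 mm free between bar and panel, arms 60 mm either side of the middle. At lid angle a it is -205 mm x cos(a) along the case's x from the hinge and 205 mm x sin(a) above it. Pinched from above it can turn between the pads as the lid swings
- beaker: bystander: open stainless-steel beaker, 76 mm across, 90 mm high; origin: centre of its underside
- timer: bystander: white bench timer, 50 x 70 x 20 mm; origin: centre of its underside
- reagent: bystander: amber glass bottle with blue cap, 60 mm across, 130 mm high; origin: centre of its underside
- tip_box: bystander: blue pipette-tip box with white tips, 120 x 80 x 58 mm; origin: centre of its underside
- gel_tray: bystander: white gel casting tray with two red side walls, 110 x 80 x 20 mm; origin: centre of its underside
- notepad: bystander: yellow note pad, 100 x 75 x 12 mm; origin: centre of its underside
There are look-alikes about, which are no part of the job. What is shaped like the tube_a but black is not meant. Leave any pink look-alike of the tube_b alone.

How it is judged:
On the way, in this order (a step that is already met when the one before it is completed fails the run):
1. both tubes lie released in the orange tray and the comb in the blue tray, before the lid is swung up (x of tube_a in the frame of tray_orange between -0.062 and 0.062 m and y of tube_a in the frame of tray_orange between -0.06 and 0.06 m and z of tube_a in the frame of tray_orange between 0 and 0.022 m and x of tube_b in the frame of tray_orange between -0.062 and 0.062 m and y of tube_b in the frame of tray_orange between -0.06 and 0.06 m and z of tube_b in the frame of tray_orange between 0 and 0.022 m and x of comb in the frame of tray_blue between -0.062 and 0.062 m and y of comb in the frame of tray_blue between -0.06 and 0.06 m and z of comb in the frame of tray_blue between 0 and 0.022 m and linear speed of each of tube_a, tube_b, comb below 0.03 m/s and contact force between the fingers and tube_a below 0.1 N and contact force between the fingers and tube_b below 0.1 N and contact force between the fingers and comb below 0.1 N and value of joint lid above 1.95 rad), for 0.2 s.
2. the lid is gripped by the fingers and stands at its balance point (value of joint lid between 1.5 and 1.64 rad and velocity of joint lid between -0.08 and 0.08 rad/s and contact force between the fingers and lid above 2 N), for 0.2 s.
At the end, for the whole second after the job is handed in: Tubes in the orange tray, comb in the blue one (origin within 62 mm in x, 60 mm in y, 0 to 22 mm above the tray's origin), at rest and released; lid at joint 1.50 to 1.64, under 0.08 rad/s, gripped by the fingers with over 2 N, not propped on the sorted items (all of step 2 and x of tube_a in the frame of tray_orange between -0.062 and 0.062 m and y of tube_a in the frame of tray_orange between -0.06 and 0.06 m and z of tube_a in the frame of tray_orange between 0 and 0.022 m and x of tube_b in the frame of tray_orange between -0.062 and 0.062 m and y of tube_b in the frame of tray_orange between -0.06 and 0.06 m and z of tube_b in the frame of tray_orange between 0 and 0.022 m and x of comb in the frame of tray_blue between -0.062 and 0.062 m and y of comb in the frame of tray_blue between -0.06 and 0.06 m and z of comb in the frame of tray_blue between 0 and 0.022 m and linear speed of each of tube_a, tube_b, comb below 0.03 m/s and contact force between the fingers and tube_a below 0.1 N and contact force between the fingers and tube_b below 0.1 N and contact force between the fingers and comb below 0.1 N and contact force between each of tube_a, tube_b, comb and lid below 0.2 N); the arm keeps its last pose, push and grip.
It fails at once if the lid is let fall shut (below 1.1 rad) (value of joint lid below 1.1 rad).
It fails at once if the lid is dropped or flung (faster than 3 rad/s) (velocity of joint lid above 3 rad/s or velocity of joint lid below -3 rad/s).
It fails at once if another thing on the bench is moved by more than 30 mm (distance of any of beaker, timer, reagent, tip_box, gel_tray, notepad from where it was at the start of the episode above 0.03 m).
It also fails if it takes over 72 s, if anything falls off the work surface, if the arm or the gripper's body presses on something with over 40 N, if the wrist force passes 120 N, or if a joint passes its speed limit or range.

## Working session

There is one attempt and no reset: what is moved stays moved. The work goes in short steps, Python scripts to look and compute and a shell command to move; the robot and the scene stay as the last step left them, time stands still between calls to the robot, and variables do not carry over. Pictures are saved under pics/ and viewed, at most 12 in all, crops included, and the job is handed in when it is done.

```bash
mkdir -p pics; ls
python3 - <<'E'
from workcell import status, optics, env
import cv2, numpy as np, pickle
print(status.get_state(), env.tip_reach)
d={}
for n in ("scene","top"):
    c=optics.read_camera(n); d[n]=c
    print(n,c["vfov"],c["cx"],c["cy"],c["origin"],c["attitude"])
    cv2.imwrite(f"pics/{n}0.png",c["frame"][:,:,::-1])
pickle.dump(d,open("cams0.pkl","wb"))
E
```

```text
pics
{'clock': 0.0, 'joint_pos': array([-1.25056987e+00,  3.14002637e-01,  4.49707848e-02,  1.30359055e+00,
       -1.79024658e-07,  1.43121781e+00]), 'qvel': array([ 0.00239896, -0.00082337,  0.00052734,  0.00069284,  0.00040055,
        0.0007007 ]), 'tau': array([ 1.06498235e-03, -4.80625927e+01,  2.98533601e+01,  1.94975431e-02,
       -4.33098796e-05, -1.35607903e-05]), 'tcp_pos': array([ 0.25505139, -0.51491487,  0.30300412]), 'orientation': array([-9.09308127e-04,  9.73688216e-01,  2.27882480e-01, -8.24462839e-05]), 'wrist_force': array([-0.9076066 , -0.31402951, -0.11069585]), 'ft_torque': array([0.02995955, 0.00668477, 0.03395842]), 'grip_force': 0.0, 'finger_gap': 0.08525070012202086} 0.0726
scene 55.753627574068716 318.4033351884374 202.53456669933215 [1.36223853 0.20805897 0.70169697] [-0.26547107  0.49393136  0.73765927 -0.37605282]
top 53.25877986292663 330.3511675383202 199.14644089164338 [ 0.34547547 -0.09418984  0.92760213] [ 0.08323459 -0.69510945  0.70939388 -0.08157927]
```

View pics/top0.png

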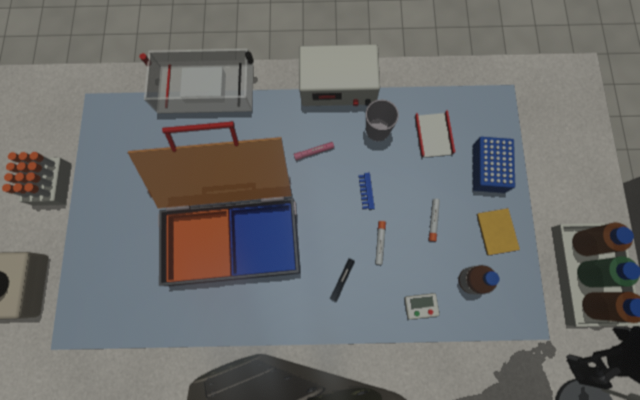

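View pics/scene0.png

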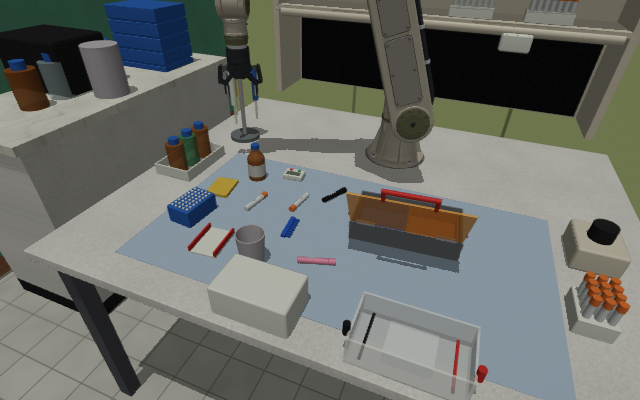

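Top view: the case has the orange tray on the left at (198,243), the blue tray on the right at (264,240), and the red bar at (200,128). Candidates:
- **Tubes:** white with orange caps at (380,242) and (434,220) match tube_a and tube_b. The black one at (343,280) and the pink one at (314,151) are look-alikes, so I leave them.
- **Comb:** the blue toothed piece at (367,191). The tip box at (495,163) is a bystander.

Next I measure and confirm with a crop.

```bash
cat > h.py <<'E'
import numpy as np, cv2
from scipy.spatial.transform import Rotation as R
def setup(c):
    q=c["attitude"]; f=200/np.tan(np.radians(c["vfov"])/2)
    return R.from_quat([q[1],q[2],q[3],q[0]]).as_matrix(), f, np.array(c["origin"])
def ray(c,uv,z):
    M,f,o=setup(c); uv=np.atleast_2d(np.asarray(uv,float))
    d=np.c_[(uv[:,0]-c["cx"])/f,(uv[:,1]-c["cy"])/f,np.ones(len(uv))]@M.T
    return o+d*((z-o[2])/d[:,2])[:,None]
def cloud(c):
    M,f,o=setup(c); v,u=np.mgrid[:400,:640]; D=c["depth"]
    return np.stack([(u-c["cx"])/f*D,(v-c["cy"])/f*D,D],-1)@M.T+o
def blob(c,lo,hi,box,z):
    "centre, long-axis angle (deg), size of the masked blob's minAreaRect on plane z"
    m=cv2.inRange(cv2.cvtColor(c["frame"],cv2.COLOR_RGB2HSV),lo,hi)
    k=np.zeros_like(m); x0,y0,x1,y1=box; k[y0:y1,x0:x1]=m[y0:y1,x0:x1]
    v,u=np.nonzero(k); p=ray(c,np.c_[u,v],z)[:,:2]
    r=cv2.minAreaRect((p*1000).astype(np.float32)); b=cv2.boxPoints(r)
    e=max((b[1]-b[0],b[2]-b[1]),key=np.linalg.norm)
    return np.round(r[0],1),round(float(np.degrees(np.arctan2(e[1],e[0]))%180),1),np.round(sorted(r[1]),1),p.mean(0).round(4),len(u)
E
python3 - <<'E'
import pickle; from h import *
d=pickle.load(open("cams0.pkl","rb")); c=d["top"]
print("A",blob(c,(0,0,150),(180,90,255),(368,215,395,270),.009), "cap",blob(c,(2,120,80),(20,255,255),(368,215,395,270),.009))
print("B",blob(c,(0,0,150),(180,90,255),(424,192,446,248),.009), "cap",blob(c,(2,120,80),(20,255,255),(424,192,446,248),.009))
print("comb",blob(c,(105,150,40),(130,255,255),(350,165,380,215),.008))
print("bar",blob(c,(170,120,60),(180,255,255),(160,118,245,155),.243),blob(c,(0,170,60),(4,255,255),(160,118,245,155),.243))
P=cloud(c); v,u=np.mgrid[:400,:640]
for lo,hi in((.05,.064),(.23,.26)):
    s=(P[...,2]>lo)&(P[...,2]<hi)&(u>120)&(u<310)&(v>110)&(v<300)
    p=P[s]; r=cv2.minAreaRect((p[:,:2]*1000).astype(np.float32)); print(r,s.sum(),np.median(p[:,2]),p.max(0))
for n,l,h in(("or",(2,150,60),(20,255,255)),("bl",(105,150,40),(130,255,255))):
    print(n,blob(c,l,h,(155,205,305,285),.04))
for k,uv in dict(beaker=(380,120),timer=(421,306),reag=(482,280),note=(497,232),black=(343,280)).items(): print(k,P[uv[1],uv[0]].round(3))
i=cv2.resize(c["frame"][140:310,290:460],None,fx=3.5,fy=3.5,interpolation=cv2.INTER_CUBIC); cv2.imwrite("pics/crop.png",i[:,:,::-1])
E
```

```text
A (array([ 480.9, -210.1]), 177.2, array([0. , 9.4]), array([ 0.4809, -0.2101]), 2) cap (array([ 500.9, -212.2]), 177.3, array([11.7, 12.1]), array([ 0.5009, -0.2122]), 36)
B (array([0., 0.]), 0.0, array([0., 0.]), array([nan, nan]), 0) cap (array([ 470.4, -327.5]), 175.4, array([13.8, 16.9]), array([ 0.47  , -0.3282]), 49)
comb (array([ 582.5, -179.3]), 4.9, array([22.9, 84.2]), array([ 0.5836, -0.1834]), 190)
bar (array([639. , 144.3]), 94.3, array([ 33.7, 133.5]), array([0.6473, 0.147 ]), 64) (array([633.9, 143.1]), 92.6, array([ 42.9, 136.1]), array([0.6477, 0.1381]), 263)
((465.2637939453125, 133.67178344726562), (168.50369262695312, 308.6663513183594), 4.231301784515381) 1179 0.05766409055868604 [0.55765933 0.29252472 0.06396171]
((645.4625244140625, 146.86065673828125), (20.953338623046875, 130.12586975097656), 4.229245662689209) 531 0.2453733657386452 [0.66068846 0.212023   0.25097952]
or (array([459.9, 204.1]), 4.3, array([140.4, 150.4]), array([0.4591, 0.2006]), 3883)
bl (array([470.2,  61. ]), 4.9, array([135.6, 149.6]), array([0.4679, 0.0556]), 3484)
beaker [ 0.765 -0.222  0.006]
timer [ 0.316 -0.288  0.02 ]
reag [ 0.367 -0.396  0.107]
note [ 0.477 -0.478  0.011]
black [ 0.376 -0.119  0.014]h.py:20: RuntimeWarning: Mean of empty slice.
  return np.round(r[0],1),round(float(np.degrees(np.arctan2(e[1],e[0]))%180),1),np.round(sorted(r[1]),1),p.mean(0).round(4),len(u)
  ret = um.true_divide(
```

View pics/crop.png

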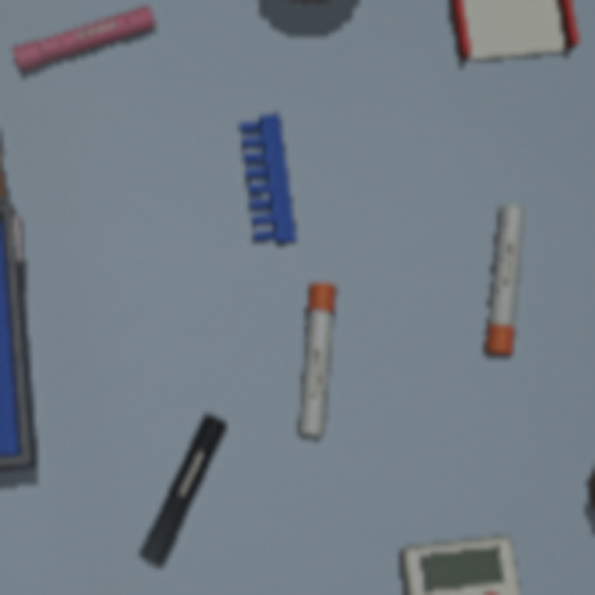

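The crop confirms it. Two white tubes with orange caps are at crop (317,360), cap towards +x, and crop (504,280), cap towards the robot. The comb is at crop (268,180). The pink tube (85,40) and black tube (183,490) are the look-alikes. Now the tube axes.

```bash
cat >> h.py <<'E'
def tall(c,box,lo,hi,z):
    "blob of what differs from the mat's colour in the box"
    x0,y0,x1,y1=box; im=c["frame"][y0:y1,x0:x1].astype(float); bg=np.median(im.reshape(-1,3),0)
    m=np.abs((im-im.mean(-1,keepdims=True))-(bg-bg.mean())).max(-1)>9
    n,l,s,_=cv2.connectedComponentsWithStats(m.astype(np.uint8)); k=1+s[1:,4].argmax()
    v,u=np.nonzero(l==k); p=ray(c,np.c_[u+x0,v+y0],z)[:,:2]
    r=cv2.minAreaRect((p*1000).astype(np.float32)); e=np.linalg.svd(p-p.mean(0),full_matrices=False)[2][0]
    return np.round(r[0],1),np.round(r[1],1),round(float(np.degrees(np.arctan2(e[1],e[0]))%180),1),len(u)
E
python3 - <<'E'
import pickle; from h import *
c=pickle.load(open("cams0.pkl","rb"))["top"]
print("A",tall(c,(364,212,398,275),0,0,.009)); print("B",tall(c,(416,188,452,252),0,0,.009)); print("comb",tall(c,(345,163,390,217),0,0,.008))
print("ends",ray(c,[(290+322/3.5,140+284/3.5),(290+311/3.5,140+438/3.5),(290+511/3.5,140+206/3.5),(290+498/3.5,140+356/3.5)],.009).round(4))
E
```

```text
A (array([ 461.7, -208.3]), array([ 18.6, 100.5]), 172.7, 268)
B (array([ 508.6, -336.8]), array([ 19.8, 101.1]), 170.3, 260)
comb (array([ 584.5, -179.3]), array([90.2, 29. ]), 5.0, 402)
ends [[ 0.5088 -0.2138  0.009 ]
 [ 0.4074 -0.2016  0.009 ]
 [ 0.5596 -0.344   0.009 ]
 [ 0.4583 -0.3272  0.009 ]]
```

```bash
cat >> h.py <<'E'
def plan(x,y,z,th=None):
    "mm/deg target of TCP -> units along tool axes (held at th), turn units"
    from workcell import status
    s=status.get_state(); q=s["orientation"]; M=R.from_quat([q[1],q[2],q[3],q[0]]).as_matrix()
    cur=np.degrees(np.arctan2(M[1,0],M[0,0])); t=np.radians(cur if th is None else th)
    d=np.array([x,y,z])/1000-s["tcp_pos"]
    print("t",round(s["clock"],2),"tcp",(s["tcp_pos"]*1000).round(1),"th",cur.round(2),"gap",round(s["finger_gap"]*1000,1),"grip",round(s["grip_force"],1),"q6",s["joint_pos"][5].round(2),"| units at th:",np.round([(d[0]*np.cos(t)+d[1]*np.sin(t))/.04,(d[0]*np.sin(t)-d[1]*np.cos(t))/.04,-d[2]/.04],3),"roll",None if th is None else round(-((th-cur+180)%360-180)/10,3))
E
python3 -m handwheel '{"deltas":[[-0.1,0,0,0,-1],[-0.1,0,0,0,-1],[-0.1,0,0,0,-1],[-0.1,0,0,0,-1],[-0.1,0,0,0,-1],[-0.1,0,0,0,-1],[-0.1,0,0,0,-1],[-0.1,0,0,0,-1],[-0.1,0,0,0,-1],[-0.1,0,0,0,-1],[-0.1,0,0,0,-1],[-0.1,0,0,0,-1],[-0.1,0,0,0,-1],[-0.1,0,0,0,-1],[-0.1,0,0,0,-0.67],[-0.1,0,0,0,0]]}' 40; python3 -c "
from h import *; plan(461,-208,76,173)"
```

```text
clock: 2.1
tcp_pos: [0.2551, -0.5151, 0.3035]
orientation: [-0.0, 0.061, 0.998, 0.0]
wrist_force: [0.5, -1.1, -0.1]
finger_gap: 0.0384
grip_force: 0.0
t 2.1 tcp [ 255.1 -515.1  303.5] th 172.97 gap 38.4 grip 0.0 q6 -1.13 | units at th: [-4.174  8.248  5.686] roll -0.003
```

```bash
python3 -m handwheel '{"deltas":[[-0.1,-0.417,0.825,0.1,0],[-0.1,-0.417,0.825,0.1,0],[-0.1,-0.417,0.825,0.1,0],[-0.1,-0.417,0.825,0.1,0],[-0.1,-0.417,0.825,0.1,0],[-0.1,-0.417,0.825,0.1,0],[-0.1,-0.417,0.825,0.1,0],[-0.1,-0.417,0.825,0.1,0],[-0.1,-0.417,0.825,0.5,0],[-0.1,-0.417,0.825,0.5,0],[-0.1,0,0,0.9,0],[-0.1,0,0,0.9,0],[-0.1,0,0,0.5,0],[-0.1,0,0,0.2,0],[-0.1,0,0,0,0]]}' >/dev/null; python3 -c "
from h import *; plan(461,-208,76,173)
from workcell import optics
c=optics.read_camera('wrist'); cv2.imwrite('pics/w1.png',c['frame'][:,:,::-1])"
```

```text
t 3.98 tcp [ 460.6 -207.9  131.8] th 172.98 gap 38.3 grip 0.0 q6 -0.46 | units at th: [-0.01  -0.     1.395] roll -0.002
```

View pics/w1.png

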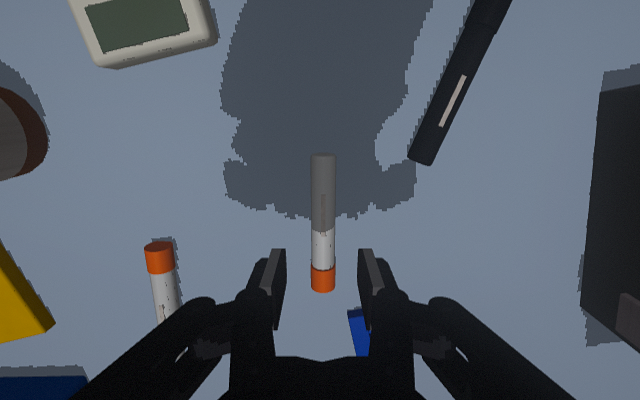

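The tube lies centred between the pads and parallel to them, at column 323 (rows 153–292). I descend and close.

```bash
python3 -m handwheel '{"deltas":[[-0.1,0,0,0.6,0],[-0.1,0,0,0.5,0],[-0.1,0,0,0.29,0],[-0.1,0,0,0,0],[-1,0,0,0,0],[-1,0,0,0,0],[-1,0,0,0,0],[-1,0,0,0,0],[-1,0,0,-0.5,0],[-1,0,0,-0.9,0],[-1,0,0,-0.9,0],[-1,0,0,-0.7,0]]}' 30; python3 -c "
from h import *; plan(458,233,200,184.2)"
```

```text
clock: 5.52
tcp_pos: [0.4609, -0.2081, 0.1978]
orientation: [0.001, 0.061, 0.998, -0.0]
wrist_force: [0.2, -0.5, -0.6]
finger_gap: 0.0154
grip_force: 29.9
t 5.53 tcp [ 460.9 -208.1  197.8] th 173.04 gap 15.4 grip 29.9 q6 -0.46 | units at th: [-0.736 11.002 -0.054] roll -1.116
```

```bash
python3 -m handwheel '{"deltas":[[-1,0,0,0,-0.6],[-1,0,0,0,-0.516],[-1,-0.061,0.917,0,0],[-1,-0.061,0.917,0,0],[-1,-0.061,0.917,0,0],[-1,-0.061,0.917,0,0],[-1,-0.061,0.917,0,0],[-1,-0.061,0.917,0,0],[-1,-0.061,0.917,0,0],[-1,-0.061,0.917,0,0],[-1,-0.061,0.917,0,0],[-1,-0.061,0.917,0,0],[-1,-0.061,0.917,0,0],[-1,-0.061,0.917,0,0],[-1,0,0,0.8,0],[-1,0,0,0.8,0],[-1,0,0,0.5,0],[-1,0,0,0,0]]}'; python3 -c "
from h import *; plan(458,233,87,184.2)"
```

```text
clock: 7.78
tcp_pos: [0.4562, 0.2327, 0.1107]
orientation: [-0.002, -0.037, 0.999, -0.001]
wrist_force: [0.1, 0.1, 0.7]
finger_gap: 0.0155
grip_force: 29.8
t 7.78 tcp [456.2 232.7 110.7] th -175.79 gap 15.5 grip 29.8 q6 0.24 | units at th: [-0.045  0.003  0.593] roll 0.001
```

```bash
python3 -m handwheel '{"deltas":[[-1,0,0,0.4,0],[-1,0,0,0.21,0],[-1,0,0,0,0],[-0.3,0,0,0,0],[-0.3,0,0,0,0],[-0.3,0,0,0,0],[-0.3,0,0,-0.4,0],[-0.3,0,0,-0.9,0],[-0.3,0,0,-0.9,0],[-0.3,0,0,-0.8,0],[-0.3,0,0,0,0]]}'; python3 -c "
from h import *; plan(508.5,-336.5,200,170.5)
from workcell import optics
c=optics.read_camera('wrist'); cv2.imwrite('pics/w2.png',c['frame'][:,:,::-1])"
```

```text
clock: 9.15
tcp_pos: [0.4592, 0.2337, 0.2108]
orientation: [0.003, -0.037, 0.999, 0.001]
wrist_force: [0.5, -0.4, -0.2]
finger_gap: 0.0297
grip_force: 0.0
t 9.15 tcp [459.2 233.7 210.8] th -175.79 gap 29.7 grip 0.0 q6 0.24 | units at th: [ -3.568 -13.857   0.269] roll 1.371
```

View pics/w2.png

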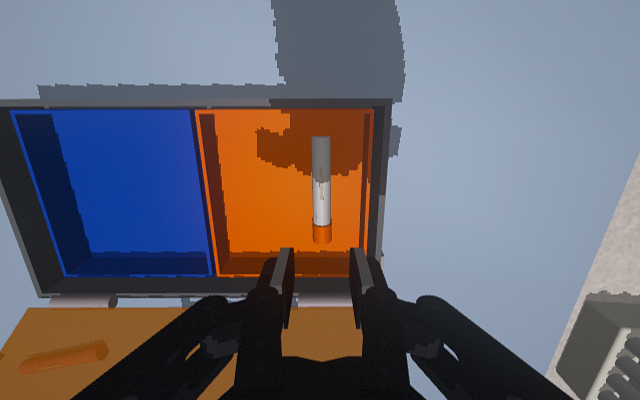

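Tube A lies in the orange tray, at image (321,190), released. Now tube B.

```bash
python3 -m handwheel '{"deltas":[[-0.1,0,0,0,0.7],[-0.1,0,0,0,0.671],[-0.1,-0.223,-0.866,0,0],[-0.1,-0.223,-0.866,0,0],[-0.1,-0.223,-0.866,0,0],[-0.1,-0.223,-0.866,0,0],[-0.1,-0.223,-0.866,0,0],[-0.1,-0.223,-0.866,0,0],[-0.1,-0.223,-0.866,0,0],[-0.1,-0.223,-0.866,0,0],[-0.1,-0.223,-0.866,0,0],[-0.1,-0.223,-0.866,0,0],[-0.1,-0.223,-0.866,0,0],[-0.1,-0.223,-0.866,0,0],[-0.1,-0.223,-0.866,0.4,0],[-0.1,-0.223,-0.866,0.4,0],[-0.1,-0.223,-0.866,0.6,0],[-0.1,-0.223,-0.866,0.6,0],[-0.1,0,0,0.3,0],[-0.1,0,0,0,0]]}'>/dev/null; python3 -c "
from h import *; plan(508.5,-336.5,76,170.5)
from workcell import optics
c=optics.read_camera('wrist'); f=c['frame'][130:330,180:470]; cv2.imwrite('pics/w3.png',f[:,:,::-1])"
```

```text
t 11.7 tcp [ 505.4 -335.6  113.6] th 170.48 gap 38.5 grip 0.0 q6 -0.55 | units at th: [-0.08 -0.01  0.94] roll -0.002
```

View pics/w3.png

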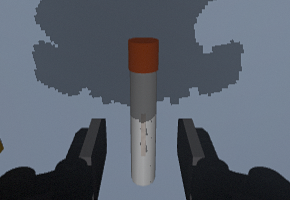

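Tube B is centred between the pads, at crop column 143 with its cap at the top. I grip it.

```bash
python3 -m handwheel '{"deltas":[[-0.1,-0.03,0,0.5,0],[-0.1,0,0,0.3,0],[-0.1,0,0,0.13,0],[-0.1,0,0,0,0],[-1,0,0,0,0],[-1,0,0,0,0],[-1,0,0,0,0],[-1,0,0,0,0],[-1,0,0,-0.5,0],[-1,0,0,-0.9,0],[-1,0,0,-0.9,0],[-1,0,0,-0.7,0]]}' 30; python3 -c "
from h import *; plan(462,175,198,184.2)"
```

```text
clock: 13.25
tcp_pos: [0.5081, -0.3375, 0.2]
orientation: [0.0, 0.083, 0.997, -0.0]
wrist_force: [1.2, 0.3, 0.0]
finger_gap: 0.0155
grip_force: 29.8
t 13.25 tcp [ 508.1 -337.5  200. ] th 170.49 gap 15.5 grip 29.8 q6 -0.55 | units at th: [ 0.212 12.862  0.049] roll -1.371
```

```bash
python3 -m handwheel '{"deltas":[[-1,0,0,0,-0.7],[-1,0,0,0,-0.671],[-1,0.015,0.919,0,0],[-1,0.015,0.919,0,0],[-1,0.015,0.919,0,0],[-1,0.015,0.919,0,0],[-1,0.015,0.919,0,0],[-1,0.015,0.919,0,0],[-1,0.015,0.919,0,0],[-1,0.015,0.919,0,0],[-1,0.015,0.919,0,0],[-1,0.015,0.919,0,0],[-1,0.015,0.919,0,0],[-1,0.015,0.919,0,0],[-1,0.015,0.919,0,0],[-1,0.015,0.919,0,0],[-1,0,0,0.8,0],[-1,0,0,0.8,0],[-1,0,0,0.5,0],[-1,0,0,0,0]]}'; python3 -c "
from h import *; plan(462,175,86,184.2)"
```

```text
clock: 15.75
tcp_pos: [0.4605, 0.175, 0.113]
orientation: [-0.002, -0.037, 0.999, -0.0]
wrist_force: [0.6, -0.1, -0.0]
finger_gap: 0.0155
grip_force: 29.8
t 15.75 tcp [460.5 175.  113. ] th -175.8 gap 15.5 grip 29.8 q6 0.13 | units at th: [-0.037 -0.004  0.676] roll 0.0
```

```bash
python3 -m handwheel '{"deltas":[[-1,0,0,0.4,0],[-1,0,0,0.25,0],[-1,0,0,0,0],[-0.33,0,0,0,0],[-0.33,0,0,0,0],[-0.33,0,0,0,0],[-0.33,0,0,-0.4,0],[-0.33,0,0,-0.9,0],[-0.33,0,0,-0.9,0],[-0.33,0,0,-0.8,0],[0.2,0,0,0,0]]}'; python3 -c "
from h import *; plan(584.5,-179.3,200,185)
from workcell import optics
c=optics.read_camera('top'); cv2.imwrite('pics/t2.png',c['frame'][100:320,120:470][:,:,::-1])"
```

```text
clock: 17.12
tcp_pos: [0.4636, 0.1758, 0.2115]
orientation: [0.003, -0.037, 0.999, 0.0]
wrist_force: [1.1, -0.5, -0.4]
finger_gap: 0.0453
grip_force: 0.0
t 17.12 tcp [463.6 175.8 211.5] th -175.79 gap 45.3 grip 0.0 q6 0.13 | units at th: [-2.238 -9.107  0.288] roll -0.079
```

View pics/t2.png

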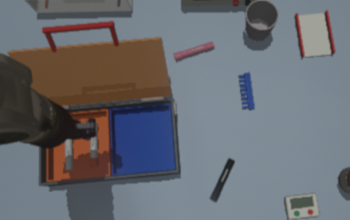

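Both tubes lie in the orange tray, at crop (68,155) and (93,150). The comb is undisturbed at (246,90).

```bash
python3 -m handwheel '{"deltas":[[0.2,-0.2,-0.828,0,-0.08],[0.2,-0.204,-0.828,0,0],[0.2,-0.204,-0.828,0,0],[0.2,-0.204,-0.828,0,0],[0.2,-0.204,-0.828,0,0],[0.2,-0.204,-0.828,0,0],[0.2,-0.204,-0.828,0,0],[0.2,-0.204,-0.828,0,0],[0.2,-0.204,-0.828,0,0],[0.2,-0.204,-0.828,0.5,0],[0.2,-0.204,-0.828,0.5,0],[0.2,0,0,0.8,0],[0.2,0,0,0.4,0],[0.2,0,0,0,0]]}' >/dev/null; python3 -c "
from h import *; plan(584.5,-179.3,74,185)
from workcell import optics
c=optics.read_camera('wrist'); f=c['frame'][100:380,150:500]; cv2.imwrite('pics/w4.png',f[:,:,::-1])"
```

```text
t 18.93 tcp [ 581.  -178.9  118.6] th -174.97 gap 51.4 grip 0.0 q6 -0.52 | units at th: [-0.086 -0.017  1.114] roll 0.003
```

View pics/w4.png

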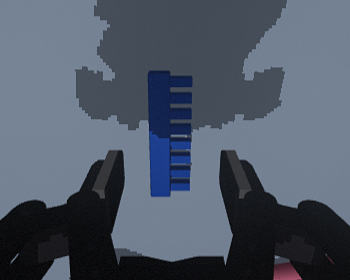

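The comb is centred (crop columns 149–192) and parallel to the pads. I grip it.

```bash
python3 -m handwheel '{"deltas":[[0.2,-0.04,0,0.6,0],[0.2,0,0,0.35,0],[0.2,0,0,0.13,0],[0.2,0,0,0,0],[-1,0,0,0,0],[-1,0,0,0,0],[-1,0,0,0,0],[-1,0,0,0,0],[-1,0,0,-0.5,0],[-1,0,0,-0.9,0],[-1,0,0,-0.9,0],[-1,0,0,-0.7,0]]}' 30; python3 -c "
from h import *; plan(470.5,61.5,198,184.2)"
```

```text
clock: 20.48
tcp_pos: [0.5842, -0.1796, 0.1987]
orientation: [0.0, -0.044, 0.999, 0.0]
wrist_force: [-0.2, -0.4, -1.1]
finger_gap: 0.026
grip_force: 29.5
t 20.48 tcp [ 584.2 -179.6  198.7] th -174.99 gap 26.0 grip 29.5 q6 -0.52 | units at th: [2.393 6.219 0.018] roll 0.081
```

```bash
python3 -m handwheel '{"deltas":[[-1,0.3,0.77,0,0.08],[-1,0.3,0.778,0,0],[-1,0.3,0.778,0,0],[-1,0.3,0.778,0,0],[-1,0.3,0.778,0,0],[-1,0.3,0.778,0,0],[-1,0.3,0.778,0,0],[-1,0.3,0.778,0,0],[-1,0,0,0.8,0],[-1,0,0,0.8,0],[-1,0,0,0.5,0],[-1,0,0,0,0]]}'; python3 -c "
from h import *; plan(470.5,61.5,85,184.2)"
```

```text
clock: 21.98
tcp_pos: [0.4681, 0.0612, 0.1119]
orientation: [-0.002, -0.037, 0.999, 0.0]
wrist_force: [-1.0, -0.1, 0.0]
finger_gap: 0.0259
grip_force: 29.6
t 21.98 tcp [468.1  61.2 111.9] th -175.79 gap 25.9 grip 29.6 q6 -0.11 | units at th: [-0.061  0.003  0.673] roll 0.001
```

```bash
python3 -m handwheel '{"deltas":[[-1,0,0,0.4,0],[-1,0,0,0.26,0],[-1,0,0,0,0],[0.1,0,0,0,0],[0.1,0,0,0,0],[0.1,0,0,0,0],[0.1,0,0,-0.4,0],[0.1,0,0,-0.9,0],[0.1,0,0,-0.9,0],[0.1,0,0,-0.9,0],[0.1,0,0,-0.9,0],[0.1,0,0,-0.9,0],[0.1,0,0,-0.9,0],[0.1,0,0,-0.8,0],[0.1,0,0,0,0]]}'
python3 - <<'E'
from h import *; from workcell import optics
c=optics.read_camera('top'); cv2.imwrite('pics/t3.png',c['frame'][100:320,120:470][:,:,::-1])
P=cloud(c); v,u=np.mgrid[:400,:640]
m=cv2.inRange(cv2.cvtColor(c["frame"],cv2.COLOR_RGB2HSV),(0,150,60),(4,255,255))+cv2.inRange(cv2.cvtColor(c["frame"],cv2.COLOR_RGB2HSV),(170,150,60),(180,255,255))
s=(m>0)&(P[...,2]>.236)&(P[...,2]<.27)&(u>150)&(u<250)&(v<150)
p=P[s]*1000; n=np.array([np.cos(.0738),np.sin(.0738)]); a=p[:,:2]@n; b=p[:,:2]@[-n[1],n[0]]
print(s.sum(),"along case x",np.percentile(a,[2,50,98]).round(1),"along y",np.percentile(b,[2,98]).round(1),"z",np.percentile(p[:,2],[2,50,98]).round(1))
for t in(465.3,133.7),: print("case centre coords",np.dot(t,n)+0, np.dot(t,[-n[1],n[0]]))
plan(651,147.5,345,94.2)
E
```

```text
clock: 23.85
tcp_pos: [0.4707, 0.061, 0.3538]
orientation: [0.003, -0.037, 0.999, -0.0]
wrist_force: [0.2, -1.0, -0.5]
finger_gap: 0.0474
grip_force: 0.0
85 along case x [652.1 657.5 662.1] along y [35.4 66.5] z [239.  246.4 248.7]
case centre coords 473.89156644850544 99.02809323107113
t 23.9 tcp [470.2  61.  352.1] th -175.79 gap 47.0 grip 0.0 q6 -0.11 | units at th: [1.825 4.667 0.176] roll 9.001
```

View pics/t3.png

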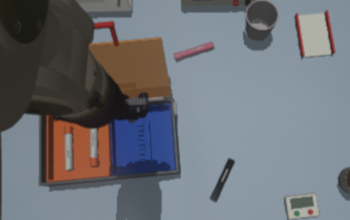

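The comb is in the blue tray at crop (140,140), and both tubes are in the orange tray. Now over the bar with a 90° turn.

```bash
python3 -m handwheel '{"deltas":[[0.1,0,0,0,1],[0.1,0,0,0,1],[0.1,0,0,0,1],[0.1,0,0,0,1],[0.1,0,0,0,1],[0.1,0,0,0,1],[0.1,0,0,0,1],[0.1,0,0,0,1],[0.1,0,0,0,1],[0.1,0.3,0.77,0,0],[0.1,0.3,0.77,0,0],[0.1,0.3,0.77,0,0],[0.1,0.3,0.77,0,0],[0.1,0.3,0.77,0,0],[0.1,0.32,0.77,0,0],[0.1,0,0,0,0],[0.1,0,0,0,0]]}'
python3 - <<'E'
from h import *; from workcell import optics
plan(649.4,147.2,297,94.2)
c=optics.read_camera('wrist'); cv2.imwrite('pics/w5.png',c['frame'][:,:,::-1])
P=cloud(c); h=cv2.cvtColor(c["frame"],cv2.COLOR_RGB2HSV); s=((h[...,0]<4)|(h[...,0]>170))&(h[...,1]>140)&(P[...,2]>.232)&(P[...,2]<.27)
p=P[s]*1000; n=np.array([np.cos(.0738),np.sin(.0738)]); a=p[:,:2]@n; b=p[:,:2]@[-n[1],n[0]]
print(s.sum(),np.percentile(a,[2,50,98]).round(1),np.percentile(b,[2,98]).round(1),np.percentile(p[:,2],[2,50,98]).round(1))
E
```

```text
clock: 26.02
tcp_pos: [0.648, 0.1471, 0.3495]
orientation: [-0.001, 0.681, 0.733, -0.001]
wrist_force: [1.1, -0.0, 0.7]
finger_gap: 0.0468
grip_force: 0.0
t 26.02 tcp [648.  147.1 349.5] th 94.21 gap 46.8 grip 0.0 q6 1.6 | units at th: [1.000e-03 3.400e-02 1.313e+00] roll 0.001
3589 [652.2 660.7 666.6] [ 38.8 163.4] [235.4 247.5 249.3]
```

View pics/w5.png

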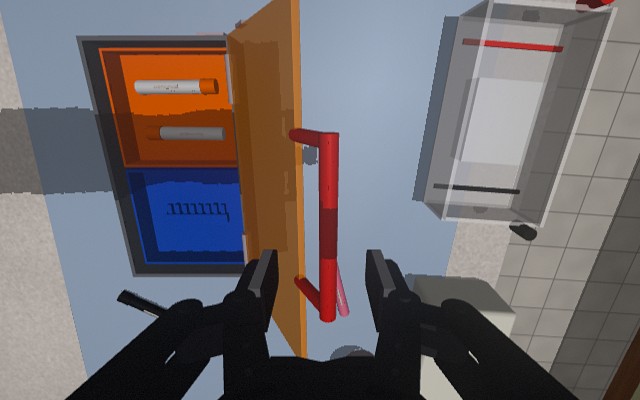

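The bar stands at column 328 against finger centre 320, so it needs about +2.5 mm along tool y. Tubes and comb are visibly lying in their trays. I descend and pinch.

```bash
python3 -m handwheel '{"deltas":[[0.1,0,0.07,0.5,0],[0.1,0,0,0.5,0],[0.1,0,0,0.3,0],[0.1,0,0,0,0],[-1,0,0,0,0],[-1,0,0,0,0],[-1,0,0,0,0],[-1,0,0,0,0],[-1,0,0,0,0]]}' 30
python3 - <<'E'
from h import *
plan(650.9,147.3,297,94.2)
a=np.pi/2+.532*(1+np.cos(np.linspace(0,np.pi,21)))/2
print(np.c_[np.diff(-205*np.cos(a)),-np.diff(205*np.sin(a))].round(2).tolist())
print(np.c_[np.diff(-205*np.cos(a))/40,-np.diff(205*np.sin(a))/40].round(3).tolist())
E
```

```text
clock: 27.2
tcp_pos: [0.6517, 0.1474, 0.3002]
orientation: [0.001, 0.681, 0.733, 0.001]
wrist_force: [-1.5, 0.6, 5.2]
finger_gap: 0.0106
grip_force: 29.5
t 27.2 tcp [651.7 147.4 300.2] th 94.21 gap 10.6 grip 29.5 q6 1.6 | units at th: [-0.002 -0.02   0.079] roll 0.001
[[-0.58, -0.34], [-1.73, -1.0], [-2.86, -1.6], [-3.94, -2.11], [-4.96, -2.51], [-5.89, -2.76], [-6.71, -2.87], [-7.38, -2.84], [-7.88, -2.68], [-8.18, -2.41], [-8.27, -2.07], [-8.15, -1.69], [-7.8, -1.29], [-7.24, -0.93], [-6.48, -0.61], [-5.55, -0.36], [-4.47, -0.18], [-3.27, -0.07], [-2.0, -0.02], [-0.67, -0.0]]
[[-0.014, -0.008], [-0.043, -0.025], [-0.071, -0.04], [-0.099, -0.053], [-0.124, -0.063], [-0.147, -0.069], [-0.168, -0.072], [-0.184, -0.071], [-0.197, -0.067], [-0.205, -0.06], [-0.207, -0.052], [-0.204, -0.042], [-0.195, -0.032], [-0.181, -0.023], [-0.162, -0.015], [-0.139, -0.009], [-0.112, -0.004], [-0.082, -0.002], [-0.05, -0.0], [-0.017, -0.0]]
```

```bash
python3 -m handwheel '{"deltas":[[-1,0,-0.014,-0.008,0],[-1,0,-0.043,-0.025,0],[-1,0,-0.071,-0.04,0],[-1,0,-0.099,-0.053,0],[-1,0,-0.124,-0.063,0],[-1,0,-0.147,-0.069,0],[-1,0,-0.168,-0.072,0],[-1,0,-0.184,-0.071,0],[-1,0,-0.197,-0.067,0],[-1,0,-0.205,-0.06,0],[-1,0,-0.207,-0.052,0],[-1,0,-0.204,-0.042,0],[-1,0,-0.195,-0.032,0],[-1,0,-0.181,-0.023,0],[-1,0,-0.162,-0.015,0],[-1,0,-0.139,-0.009,0],[-1,0,-0.112,-0.004,0],[-1,0,-0.082,-0.002,0],[-1,0,-0.05,0,0],[-1,0,-0.017,0,0]]}' 30; python3 -m handwheel '{"deltas":[[-1,0,0,0,0],[-1,0,0,0,0],[-1,0,0,0,0],[-1,0,0,0,0]]}'
python3 - <<'E'
from h import *; from workcell import optics
n=np.array([np.cos(.0738),np.sin(.0738)]); m=np.array([-n[1],n[0]])
h=556.9*n+99*m; plan(h[0],h[1],325,94.2)
for k in("wrist","scene","top"):
    c=optics.read_camera(k); P=cloud(c)*1000; H=cv2.cvtColor(c["frame"],cv2.COLOR_RGB2HSV)
    a=P[...,:2]@n; b=P[...,:2]@m; z=P[...,2]
    s=((H[...,0]<4)|(H[...,0]>172))&(H[...,1]>130)&(z>225)&(z<290)&(b>20)&(b<180)&(abs(a-557)<60)
    print(k,"bar",s.sum(),np.percentile(a[s],[2,50,98]).round(1) if s.any() else "",np.percentile(z[s],[2,50,98]).round(1) if s.any() else "")
    s=(z>90)&(z<220)&(b>-40)&(b<240)&(abs(a-557)<40)&(H[...,0]>5)&(H[...,0]<25)&(H[...,1]>100)
    if s.sum()>50:
        f=np.polyfit(z[s],a[s],1); print("  panel",s.sum(),"lean rad",np.arctan(f[0]).round(3),"a at 66,150:",np.polyval(f,[66,150]).round(1))
    if k=="scene": cv2.imwrite("pics/s6.png",c["frame"][120:330,250:520][:,:,::-1])
E
```

```text
clock: 29.7
tcp_pos: [0.5475, 0.1397, 0.3272]
orientation: [-0.0, 0.681, 0.733, -0.0]
wrist_force: [0.7, -2.1, 1.1]
finger_gap: 0.0107
grip_force: 30.7
clock: 30.2
tcp_pos: [0.5477, 0.1397, 0.3272]
orientation: [-0.0, 0.681, 0.733, -0.0]
wrist_force: [1.4, -1.9, 0.6]
finger_gap: 0.0109
grip_force: 30.6
t 30.2 tcp [547.7 139.7 327.2] th 94.2 gap 10.9 grip 30.6 q6 1.61 | units at th: [0.001 0.009 0.056] roll 0.0
wrist bar 5343 [551.2 556.6 562.1] [264.8 275.7 277.4]
scene bar 344 [557.  562.2 566. ] [229.5 271.8 278.2]
  panel 4911 lean rad -0.004 a at 66,150: [561.4 561.1]
top bar 238 [549.4 553.4 559.4] [236.  274.3 276.8]
  panel 1798 lean rad -0.004 a at 66,150: [552.8 552.5]
```

View pics/s6.png

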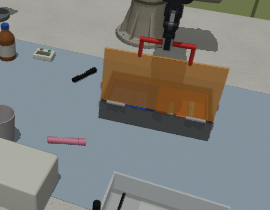

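The lid stands upright: the panel leans only 0.004 rad in both views, it is gripped at 30 N and it is still. Tubes and comb are in their trays, so I hand in.

```bash
python3 -c "
from workcell import hand_in; print(hand_in())"
```

```text
the job is handed in; nothing more can be done
None
```

I handed the job in at about 30 s: both orange-capped tubes lie released in the orange tray, the comb lies released in the blue tray, and the gripper holds the lid's red bar with about 30 N, the lid within roughly 0.004 rad of upright and still; the hand-in returned no verdict.

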